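# Unlatch the spring gate of the cylinder cage and hold it wide open

### The job

A small grey cage on the bench keeps lock cylinders behind a wire gate. First slide the orange cover on its roof fully shut over the pins, so that the jolt cannot spill them, then pinch the red catch fully in, and after it the yellow catch; then take the gate by its blue handle, swing it towards you past its detent until it stands wide open, at least square to the front of the cage, and finish while still holding it there by the handle against its closing spring. Leave the loose things on the bench where they lie.

Things in the scene. Friction and masses are not known exactly. Their poses are not given: they have to be found in the camera images.
- cage: Grey steel cage fixed to the bench, 224 mm wide (y from -106 to +118 mm), roof 90 mm up, on a base plate 10 mm thick reaching 85 mm out in front. Origin: on the bench under the front rail (rail 26 mm deep, top 90 mm up). x points to its back, y to its left along the front, z up. The closed gate hangs 16 mm in front of the origin, from y = +105 mm (hinge, left) to -90 mm (free end, right).
- red_catch: Red pinch catch on the front rail, at cage y = +50 or -50 mm (the yellow one at the other). Origin: its foot's centre, 90 mm above the bench; axes as the cage's. Two upright tabs, left and right (y): 22 mm wide (x), top 44 mm above the origin, outer faces 48 mm apart, 32 when pinched. Pinch from above along y, fingertips 13 to 30 mm above the origin (hooks lie in front below 10 mm).
- red_tab (a joint): Inward travel of each of the two tabs of the red catch: 0 at rest (gate hooked), 0.008 m fully pinched; its hooks let the gate pass from about 0.006. The two tabs are geared together. It takes about 6 N in all and stays in when let go. 52 mm are free between the tabs of the two catches.
- yellow_catch: Yellow pinch catch on the front rail, at cage y = +50 or -50 mm (the red one at the other). Origin: its foot's centre, 90 mm above the bench; axes as the cage's. Two upright tabs, left and right (y): 22 mm wide (x), top 44 mm above the origin, outer faces 48 mm apart, 32 when pinched. Pinch from above along y, fingertips 13 to 30 mm above the origin (hooks lie in front below 10 mm).
- yellow_tab (a joint): Inward travel of each of the two tabs of the yellow catch: 0 at rest (gate hooked), 0.008 m fully pinched; its hooks let the gate pass from about 0.006. The two tabs are geared together. It takes about 6 N in all and stays in when let go. 52 mm are free between the tabs of the two catches.
- pin_cover (a joint): Slide of the orange cover on the roof: 0 with the pin pocket fully uncovered, 0.074 m fully shut at its stop. It shuts towards +y of the cage (to the left); friction about 2 N; it stays where it is left. Starts between 0 and 0.025.
- cover_knob (a point): Point in the black grip fin of the orange cover, 120 mm above the bench, 44 mm behind the cage origin. The fin is 12 mm thick (y), 26 mm long (x); its top is 130 mm, the cover plate's top 108 mm above the bench. The cover plate is 48 mm (x) by 74 mm (y), centred on the fin.
- gate (a joint): Opening angle of the gate: 0 shut; grows as the free end swings towards the robot (clockwise from above) to a stop at 1.92 rad. Hooked shut until both catches are in. A spring closes it (1 N at the handle at 0.9 rad, 2 N at 1.7); a ball detent resists with about 2 to 4 N more at the handle near 0.85 to 1 rad; let go, the gate swings back.
- gate_hinge (a point): The gate's vertical hinge axis, 50 mm above the bench, at cage x = -16 mm, y = +105 mm. Moves only with the cage.
- gate_handle: Blue handle on the gate: an upright round post 15 mm thick, free to grip 85 to 135 mm above the bench. Origin: on the post's axis, 115 mm up; 50 mm in front of the gate and 150 mm from the hinge axis along the gate. Its axes turn with the gate: y along the gate from free end to hinge, x from the post to the gate's face. Room for fingers on both sides along y.
- carton: Bystander: white carton 56x86x40 mm, loose. Origin: centre of its underside.
- pliers: Bystander: red-handled pliers 59x196x16 mm lying flat, loose; long axis y. Origin: centre of the underside.
- felt_pen: Bystander: blue and white marker pen 17x135x16 mm lying, loose; long axis y. Origin: centre of the underside.
- tin: Bystander: round open tin of brass pins, 66 mm across, 29 mm high, loose. Origin: centre of the underside.
- red_lid: Bystander: round red tin lid, 69 mm across, 10 mm high, loose. Origin: centre of the underside.
- knob_cylinder: Bystander: brass lock cylinder with a thumb knob, 29x96x44 mm, loose; long axis y. Origin: centre of the underside.

How it is judged:
By the outcome, as a careful person would: the job done as asked, in the order asked, and still so for the second after the job is handed in, while the arm keeps its last pose, push and grip.
It also fails if it takes over 72 s, if anything falls off the work surface, if the arm or the gripper's body presses on something with over 40 N, if the wrist force passes 120 N, or if a joint passes its speed limit or range.

### The arm

A 7-joint arm with a two-finger parallel gripper is mounted at the origin on a cart in front of the work surface, level with it; the furniture and walls round the work are solid. World frame = base frame: x ahead of the robot, y to its left, z up, the work surface at z = 0. Lengths are in m, angles in rad, forces in N, time in s.
With the tool pointing down it reaches from about 0.4 to 0.9 m from the base axis. Payload 5.6 kg.
Tool frame: the origin (TCP) lies between the finger pads; the fingertips stand 11 mm ahead of it and the grasp point (between the pads) lies 8 mm behind it (manip.tips_ahead is the distance from the TCP to the fingertips, in m); z points along the fingers, y is the line along which they close (so a half turn about z gives the same grasp; the last joint's range is limited). The gripper opens to 92 mm and grips with 3 to 60 N. Pads are 20 mm wide; open, the fingers measure 128 mm over their backs; the gripper's body (75 mm by 189 mm) begins 69 mm behind the grasp point.
Start: joints at [1.113, 0.468, -0.012, 1.603, 0.006, 1.071, -0.056], TCP at [0.262, -0.595, 0.226] pointing down, gripper open.
Joint ranges: [-2.53, 2.53], [-0.31, 2.02], [-1.57, 1.55], [0.28, 2.44], [-1.29, 4.43], [0.15, 1.84], [-2.92, 2.92]. Speed limits (rad/s): [2.57, 2.57, 3.14, 3.14, 3.14, 3.14, 3.14].

### API

Orientations are given as [roll, pitch, yaw] about the fixed x, y, z axes, in that order (R = Rz(yaw) Ry(pitch) Rx(roll)).
In Python, from bench import manip gives the robot as it stands.
- The arm moves only by the tool arm_command, never from a script. Its arguments are lists of equal length, an entry for each row: "grip": the finger opening in mm, from 0 to 91.9; "delta_pos": the shift along the tool's x, y, z in mm, a list of three; "turn": the turn, a rotation vector about the tool's x, y, z in rad, a list of three. A call has 1 to 5 rows; each row is the pose to reach, as a shift and turn from the pose commanded when the call began, along the tool's axes at that moment; what a row does not reach only later rows make up. A row lasts 1/8 s, in which the tool goes at most 62.5 mm and 10.7 degrees, less where a joint would pass 70% of its speed; a pose out of reach is approached as far as the arm can. A call with a gripper value outside its range is refused whole. The fingers move at their own pace and stop on an object; the grip force is fixed at half the most. Time passes only in rows, so rows that repeat a pose let the fingers close. It gives the time, the measured TCP pose, the force, the opening and the grip force at its end, in the units of the state.
- manip.state(): the state, without advancing time (a new reading comes with each control period).
- manip.capture(name): name is "scene" or "side" or "wrist"; returns a dict with "pixels" (420x560x3 uint8, blue, green, red), "vfov" (degrees; the focal length in pixels is half the picture's height over the tangent of half this angle, whatever the lens; pixels are square), "cx", "cy" (the principal point, pixels), "rvec" (rotation vector, rad) and "tvec" (3), from world to camera coordinates, as OpenCV has them. Camera axes: x right, y down, z forward; pixel columns grow to the right and rows downward; lengths in m; the calibration is good to about 2 mm. A picture is of the moment at which its call begins. There is no depth.
- manip.hand_in(): hands the job in; it is judged then, once.
The state is a dict: "time": time; "joints": joint angles; "joint_vel": joint speeds; "effort": joint torques, N m; "ee_pos": TCP position; "orientation": TCP orientation; "force": force on the tool from outside, world axes, zero at the start; "wrist_torque": the same for the moment, N m; "finger_gap": opening from 0.0 (shut) to 1.0 (fully open); "grasp_force": force on a finger pad.
Only numpy, scipy, OpenCV 4.12 (cv2) and the standard library are available. Lean on these libraries where they do the work, as an engineer would, in place of code of your own. Each camera call takes 0.05 s, during which the arm holds its last target. There are 200 camera calls.

## Working session

There is one attempt and no reset: what is moved stays moved. The work goes in short steps, Python scripts to look and compute and a tool call to move; the robot and the scene stay as the last step left them, time stands still between calls to the robot, and variables do not carry over. Pictures are saved under pics/ and viewed, at most 10 in all, crops included, and the job is handed in when it is done.

Besides the shell and the picture viewer there is one more tool, called after "Call:" as name(argument=value, ...) on one line, values as JSON. arm_command: Moves the arm, as the interface text tells. Its arguments: {"type":"object","properties":{"grip":{"type":"array"},"delta_pos":{"type":"array"},"turn":{"type":"array"}},"required":["grip","delta_pos","turn"]}

```bash
mkdir -p pics; cat > h.py <<'E'
import numpy as np, cv2
from scipy.spatial.transform import Rotation as R
from bench import manip
def cap(n,f=None):
    c=manip.capture(n)
    if f: cv2.imwrite('pics/'+f,c['pixels'])
    return c
def cam(c):
    f=c['pixels'].shape[0]/2/np.tan(np.radians(c['vfov'])/2)
    return np.array([[f,0,c['cx']],[0,f,c['cy']],[0,0,1]]),R.from_rotvec(np.ravel(c['rvec'])).as_matrix(),np.ravel(c['tvec'])
def ray(c,uv):
    K,r,t=cam(c); return -r.T@t, r.T@np.linalg.solve(K,[uv[0],uv[1],1])
def atz(c,uv,z):
    o,d=ray(c,uv); return o+d*(z-o[2])/d[2]
def proj(c,P):
    K,r,t=cam(c); q=(K@(r@np.atleast_2d(P).T+t[:,None])).T; return q[:,:2]/q[:,2:]
def st():
    s=manip.state(); print({k:np.round(s[k],3).tolist() for k in ('time','joints','ee_pos','orientation','force','finger_gap','grasp_force')})
    return s
E
python3 - <<'E'
from h import *
a=cap('scene','s0.png');b=cap('side','d0.png');st()
for c in(a,b): print(cam(c), ray(c,(280,210)))
E
```

```text
{'time': 0.1, 'joints': [1.113, 0.468, -0.012, 1.604, 0.006, 1.071, -0.056], 'ee_pos': [0.262, -0.594, 0.225], 'orientation': [-3.14, 0.0, 0.415], 'force': [0.407, -0.296, -0.245], 'finger_gap': 0.999, 'grasp_force': 0.0}
(array([[394.76256691,   0.        , 278.17675079],
       [  0.        , 394.76256691, 207.09191984],
       [  0.        ,   0.        ,   1.        ]]), array([[-0.7783963 , -0.6274349 , -0.02060709],
       [-0.28236325,  0.37924047, -0.88116268],
       [ 0.56068726, -0.68007508, -0.47236393]]), array([0.49540701, 0.21661625, 0.73639517])) (array([0.03390006, 0.72949   , 0.54892957]), array([ 0.55501208, -0.68017921, -0.47895033]))
(array([[419.24525321,   0.        , 277.89519093],
       [  0.        , 419.24525321, 205.2791155 ],
       [  0.        ,   0.        ,   1.        ]]), array([[ 0.99850447,  0.05451549,  0.00410979],
       [ 0.02779032, -0.441393  , -0.89688345],
       [-0.04708001,  0.89565634, -0.44224788]]), array([-0.57314521,  0.11367278,  1.03632231])) (array([ 0.61791911, -0.84676899,  0.56261809]), array([-0.04175411,  0.89095976, -0.45232655]))
```

View pics/s0.png

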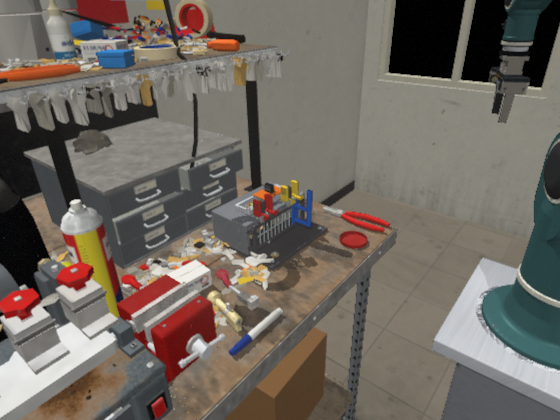

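View pics/d0.png

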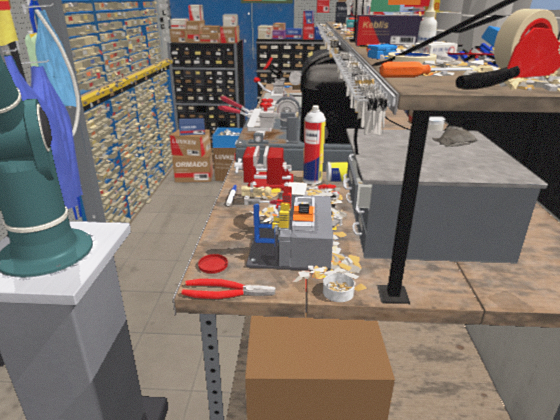

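The scene picture shows the cage around (265,220), with the blue handle at (305,207), red catch at (263,203) and yellow at (295,190). In the side picture the cage is around (290,235). I'll enlarge both.

```bash
python3 - <<'E'
import cv2,numpy as np
a=cv2.imread('pics/s0.png')[170:270,200:340];b=cv2.imread('pics/d0.png')[185:285,230:350]
a=cv2.resize(a,None,fx=5.6,fy=5.6,interpolation=cv2.INTER_CUBIC)
b=cv2.resize(b,None,fx=6,fy=6,interpolation=cv2.INTER_CUBIC)
cv2.imwrite('pics/s0c.png',a);cv2.imwrite('pics/d0c.png',b)
E
```

```text
(no output)
```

View pics/s0c.png

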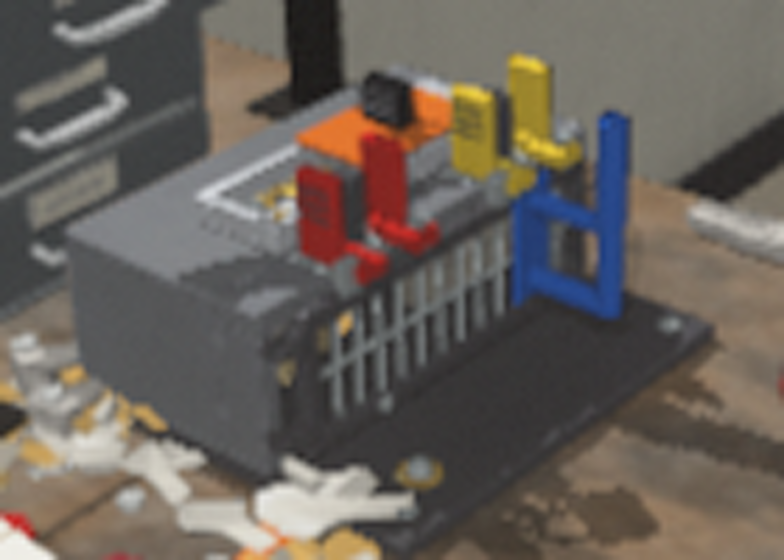

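View pics/d0c.png

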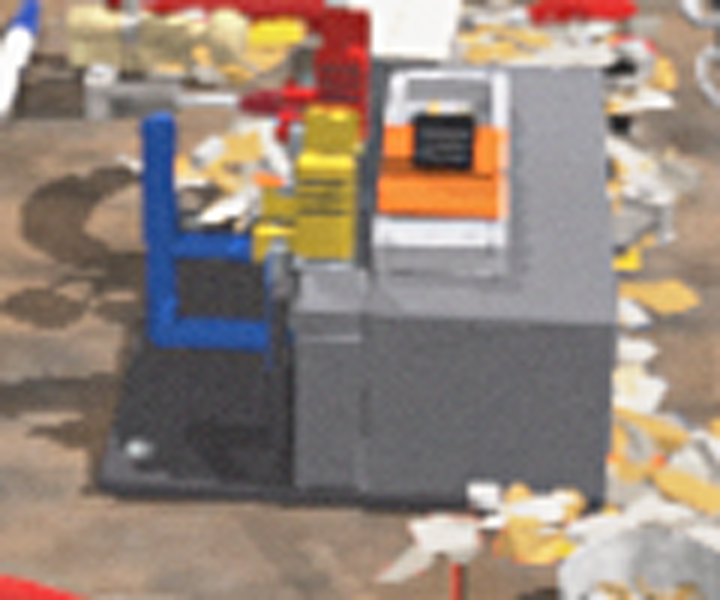

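```bash
cat > fit.py <<'E'
from h import *
from scipy.optimize import least_squares
a=cap('scene');b=cap('side')
A=lambda u,v:(199.6+u/5.6,169.6+v/5.6); B=lambda u,v:(229.6+u/6,184.6+v/6)
obs=[(b,B(100,488),(-85,-106,10)),(a,A(714,325),(-85,-106,10)),
(b,B(293,337),(-13,-106,90)),(b,B(363,340),(13,-106,90)),
(b,B(297,154),(-11,-74,134)),(b,B(358,156),(11,-74,134)),
(a,A(298,168),(11,74,134)),(a,A(343,180),(-11,74,134)),
(a,A(452,85),(11,-26,134)),(a,A(494,93),(-11,-26,134)),
(b,B(158,118),(-66,-45,'h')),(a,A(614,114),(-66,-45,'h'))]
def W(p,P):
    P=np.array([p[3]*1000 if q=='h' else q for q in P],float)/1000
    return R.from_euler('z',p[2]).apply(P)+[p[0],p[1],0]
f=lambda p:np.concatenate([proj(c,W(p,P))[0]-uv for c,uv,P in obs])
s=least_squares(f,[.6,-.1,0,.137],loss='soft_l1');print(s.x.round(4));print(f(s.x).reshape(-1,2).round(1).tolist())
p=s.x
# knob: slide from both views
ka=A(388,95);kb=B(443,140)
k=[atz(a,ka,.120),atz(b,kb,.120)]
for q in k: print('knob cage',R.from_euler('z',-p[2]).apply(q-[p[0],p[1],0.0]).round(4))
np.save('pose.npy',p[:3])
E
python3 fit.py
```

```text
[0.5869 0.0629 0.0196 0.1352]
[[0.3, -0.7], [0.6, -2.2], [-0.6, -4.8], [-0.5, -5.1], [0.2, 1.5], [-0.1, 1.3], [0.5, -0.2], [-0.3, 0.2], [-0.7, -0.3], [-1.1, 0.4], [-0.0, 0.8], [0.4, -0.9]]
knob cage [ 0.0443 -0.0239  0.12  ]
knob cage [ 0.0443 -0.0245  0.12  ]
```

```bash
sed -i '/(-13,-106,90)/d' fit.py; python3 fit.py
cat > to.py <<'E'
# usage: to.py cx cy z yawoff : delta in tool axes (mm) to a cage-frame xy (mm), world z TCP (mm), tool yaw = cage yaw+yawoff
import sys; from h import *
p=np.load('pose.npy'); a=[float(v) for v in sys.argv[1:5]]
s=st(); Rt=R.from_euler('xyz',s['orientation'])
P=R.from_euler('z',p[2]).apply([a[0]/1e3,a[1]/1e3,0])+[p[0],p[1],a[2]/1e3]
G=R.from_euler('xyz',[np.pi,0,p[2]+a[3]])
print('cage now',(1e3*R.from_euler('z',-p[2]).apply(s['ee_pos']-np.array([p[0],p[1],0]))).round(1))
print('delta',(1e3*Rt.inv().apply(P-s['ee_pos'])).round(1),'turn',(Rt.inv()*G).as_rotvec().round(3))
E
python3 to.py 44 -24 226 3.1416
```

```text
[0.5861 0.0645 0.0193 0.1351]
[[0.0, -1.1], [0.5, -1.9], [-0.1, 1.2], [-0.4, 1.0], [0.3, 0.1], [-0.5, 0.5], [-0.9, -0.0], [-1.3, 0.7], [-0.3, 0.5], [0.3, -0.5]]
knob cage [ 0.045  -0.0255  0.12  ]
knob cage [ 0.0451 -0.0261  0.12  ]
{'time': 0.3, 'joints': [1.113, 0.468, -0.012, 1.603, 0.006, 1.071, -0.056], 'ee_pos': [0.262, -0.595, 0.225], 'orientation': [-3.141, 0.0, 0.415], 'force': [-0.07, 0.275, -0.092], 'finger_gap': 0.997, 'grasp_force': 0.0}
cage now [-336.9 -652.9  225.3]
delta [ 5.938e+02 -4.336e+02 -5.000e-01] turn [-0.000e+00 -1.000e-03 -2.746e+00]
```

Call:
arm_command(grip=[91, 91, 91, 91, 91], delta_pos=[[48, -35, 0], [96, -70, 0], [144, -105, 0], [192, -140, 0], [240, -175, 0]], turn=[[0, 0, -0.18], [0, 0, -0.36], [0, 0, -0.54], [0, 0, -0.72], [0, 0, -0.9]])

```text
time: 0.92
ee_pos: [0.4118, -0.3364, 0.2259]
orientation: [3.141, 0.001, 1.321]
force: [0.8, -0.1, -0.4]
finger_gap: 0.993
grasp_force: 0.0
```

Call:
arm_command(grip=[91, 91, 91, 91, 91], delta_pos=[[50, 14, 0], [100, 28, 0], [150, 42, 0], [200, 57, 0], [250, 71, 0]], turn=[[0, 0, -0.18], [0, 0, -0.36], [0, 0, -0.54], [0, 0, -0.72], [0, 0, -0.9]])

```text
time: 1.55
ee_pos: [0.5438, -0.1129, 0.2258]
orientation: [3.142, 0.001, 2.22]
force: [1.6, -0.3, -0.1]
finger_gap: 0.991
grasp_force: 0.0
```

```bash
python3 to.py 45 -25 226 3.1416
```

```text
{'time': 1.55, 'joints': [0.601, 0.374, -0.568, 1.809, 0.233, 1.025, 0.592], 'ee_pos': [0.544, -0.113, 0.226], 'orientation': [3.142, 0.001, 2.22], 'force': [1.637, -0.306, -0.072], 'finger_gap': 0.991, 'grasp_force': 0.0}
cage now [ -45.7 -176.5  225.8]
delta [ 69.  162.6  -0.2] turn [-0.     0.001 -0.941]
```

Call:
arm_command(grip=[91, 91, 91, 91, 91], delta_pos=[[17, 40, 0], [34, 80, 0], [52, 122, 0], [69, 163, 0], [69, 163, 0]], turn=[[0, 0, -0.185], [0, 0, -0.37], [0, 0, -0.555], [0, 0, -0.74], [0, 0, -0.925]])

```text
time: 2.17
ee_pos: [0.6327, 0.0435, 0.2256]
orientation: [3.139, 0.001, -3.132]
force: [-0.1, -0.3, -0.5]
finger_gap: 0.99
grasp_force: 0.0
```

```bash
python3 to.py 45 -25 123 3.1416; python3 - <<'E'
from h import *
cap('wrist','w1.png')
E
```

```text
{'time': 2.175, 'joints': [0.416, 0.57, -0.764, 1.607, 0.421, 1.136, 1.131], 'ee_pos': [0.633, 0.043, 0.226], 'orientation': [3.139, 0.001, -3.132], 'force': [-0.142, -0.341, -0.506], 'finger_gap': 0.99, 'grasp_force': 0.0}
cage now [ 46.1 -21.9 225.6]
delta [  1.2  -3.4 102.6] turn [ 0.003  0.001 -0.01 ]
```

View pics/w1.png

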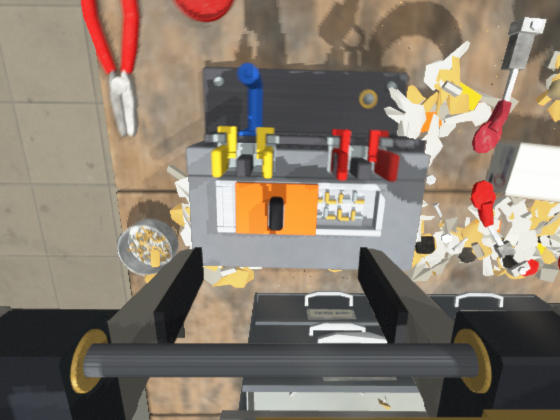

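Top view: the knob is at (276,212), the cover is almost fully open, red tabs are at (342,145) and (380,150), yellow at (225,145) and (265,148), and the handle top is at (249,72). I'll check the fit against this view.

```bash
cat >> fit.py <<'E'
print('---')
w=cap('wrist')
for P,o in [((-66,-45,135),(249,72)),((-85,-106,10),(205,67)),((-85,118,10),(411,72)),((45,-25,130),(276,210))]:
    q=R.from_euler('z',p[2]).apply(np.array(P)/1e3)+[p[0],p[1],0]; print(P,o,proj(w,q).round(1))
    obs.append((w,o,P))
obs.pop()
s=least_squares(f,s.x,loss='soft_l1');print(s.x.round(4)); print(f(s.x).reshape(-1,2).round(1).tolist())
p=s.x; np.save('pose.npy',p[:3])
q=atz(w,(276,211),.13);print('knob',R.from_euler('z',-p[2]).apply(q-[p[0],p[1],0.0]).round(4))
E
python3 fit.py
```

```text
[0.5861 0.0645 0.0193 0.1351]
[[0.0, -1.1], [0.5, -1.9], [-0.1, 1.2], [-0.4, 1.0], [0.3, 0.1], [-0.5, 0.5], [-0.9, -0.0], [-1.3, 0.7], [-0.3, 0.5], [0.3, -0.5]]
knob cage [ 0.045  -0.0255  0.12  ]
knob cage [ 0.0451 -0.0261  0.12  ]
---
(-66, -45, 135) (249, 72) [[249.8  75. ]]
(-85, -106, 10) (205, 67) [[202.7  70.5]]
(-85, 118, 10) (411, 72) [[411.5  65.2]]
(45, -25, 130) (276, 210) [[281.2 218.8]]
[ 0.5872  0.0617 -0.0225  0.1352]
[[-1.3, -1.4], [1.4, -1.3], [-1.0, 1.6], [-1.4, 1.6], [-0.2, -0.9], [-1.2, -0.4], [-0.1, -0.5], [-0.7, 0.4], [-0.6, 0.5], [0.6, -0.5], [0.8, 1.8], [-1.8, 0.2], [0.6, -0.6]]
knob [ 0.0381 -0.0248  0.13  ]
```

```bash
python3 - <<'E'
from h import *
w=cap('wrist','w2.png');st()
h=cv2.cvtColor(w['pixels'],cv2.COLOR_BGR2HSV)
m=cv2.inRange(h,(8,170,150),(17,255,255)); m[:175]=0; m[240:]=0; m[:,:225]=0; m[:,330:]=0
ys,xs=np.nonzero(m); print(len(xs),xs.min(),xs.max(),ys.min(),ys.max())
r=cv2.minAreaRect(np.c_[xs,ys].astype(np.float32)); c=cv2.boxPoints(r); print(r)
P=np.array([atz(w,q,.108) for q in c]);print(P.round(4),'centre',P.mean(0).round(4))
for i in range(4):
    d=P[(i+1)%4]-P[i]; print(np.linalg.norm(d).round(4),np.degrees(np.arctan2(d[1],d[0])).round(2))
# same for side
for n,c in(('red',[(0,150,80),(5,255,255)]),('yel',[(22,150,80),(32,255,255)])):
    m=cv2.inRange(h,*c); m[:120]=0;m[185:]=0;m[:,:200]=0;m[:,410:]=0
    nn,l,s,ce=cv2.connectedComponentsWithStats(m)
    print(n,[(s[i].tolist()) for i in range(1,nn) if s[i][4]>30])
z=cv2.resize(w['pixels'][50:250,180:440],None,fx=3,fy=3,interpolation=cv2.INTER_CUBIC);cv2.imwrite('pics/w2c.png',z)
E
```

```text
{'time': 2.425, 'joints': [0.421, 0.567, -0.759, 1.609, 0.42, 1.136, 1.124], 'ee_pos': [0.632, 0.038, 0.225], 'orientation': [-3.141, -0.0, 3.135], 'force': [-0.132, 0.358, -1.147], 'finger_gap': 0.99, 'grasp_force': 0.0}
3486 243 324 184 235
((283.19073486328125, 209.390380859375), (81.32514190673828, 50.085418701171875), 1.080924153327942)
[[0.6531 0.0037 0.108 ]
 [0.6062 0.0065 0.108 ]
 [0.6079 0.0779 0.108 ]
 [0.655  0.0786 0.108 ]] centre [0.6306 0.0417 0.108 ]
0.047 176.66
0.0714 88.58
0.0471 0.93
0.0749 -91.48
red [[338, 130, 19, 51, 617], [374, 131, 33, 51, 963]]
yel [[219, 128, 24, 51, 759], [263, 129, 17, 51, 580]]
```

View pics/w2c.png

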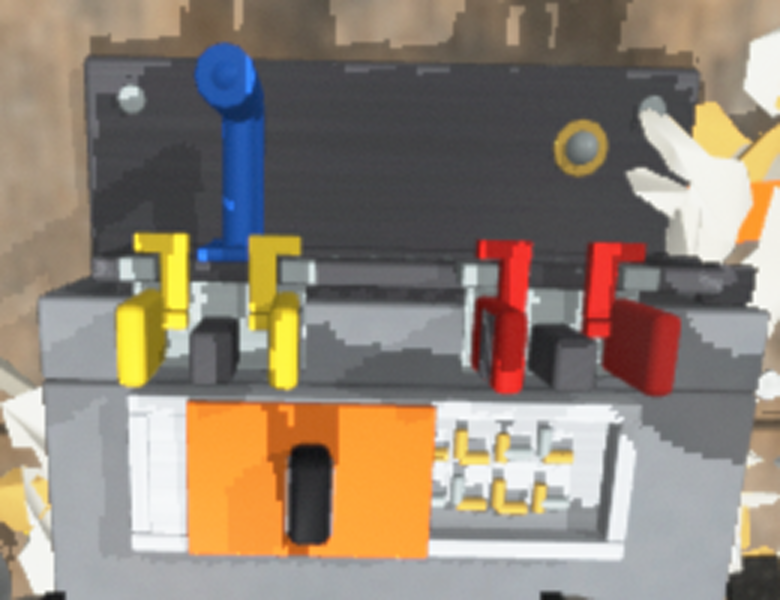

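```bash
python3 - <<'E'
src=open('fit.py').read().split("print('---')")[0]
src+='''
w=cap('wrist'); C=lambda u,v:(179.8+u/3,49.8+v/3)
n0=len(obs)
obs+=[(w,C(225,76),(-66,-45,135.2)),(w,C(88,57),(-85,-106,10)),(w,C(697,69),(-85,118,10)),(w,C(118,384),(11,-74,134)),(w,C(676,394),(11,74,134)),(w,C(311,492),(44,'k',130)),(w,C(311,480),(44,'k',124))][:6]
def W(p,P):
    P=np.array([p[3]*1000 if q=='h' else p[4]*1000 if q=='k' else q for q in P],float)/1000
    return R.from_euler('z',p[2]).apply(P)+[p[0],p[1],0]
s=least_squares(f,[*p,-.025],loss='soft_l1');print(s.x.round(4)); print(f(s.x).reshape(-1,2).round(1).tolist())
np.save('pose.npy',s.x[:3])
obs=obs[n0:]
s=least_squares(lambda p:np.r_[f(p),(p[3]-.1352)*1e4],[*p,-.025],loss='soft_l1');print('wrist only',s.x.round(4)); print(f(s.x).reshape(-1,2).round(1).tolist())
'''
open('fit2.py','w').write(src)
E
python3 fit2.py
```

```text
[0.5861 0.0645 0.0193 0.1351]
[[0.0, -1.1], [0.5, -1.9], [-0.1, 1.2], [-0.4, 1.0], [0.3, 0.1], [-0.5, 0.5], [-0.9, -0.0], [-1.3, 0.7], [-0.3, 0.5], [0.3, -0.5]]
knob cage [ 0.045  -0.0255  0.12  ]
knob cage [ 0.0451 -0.0261  0.12  ]
[ 0.5875  0.0645 -0.0172  0.135  -0.0223]
[[-0.8, -1.9], [0.7, -1.1], [-0.6, 1.1], [-1.0, 1.1], [-1.0, -0.4], [-2.0, 0.1], [-0.9, -0.1], [-1.5, 0.8], [-0.3, 0.1], [-0.2, -0.1], [-0.4, -0.7], [-2.7, -0.9], [2.5, -2.0], [-0.2, 1.4], [0.2, 0.5], [-0.0, 4.2]]
wrist only [ 0.5876  0.0646 -0.0219  0.1352 -0.0221]
[[0.0, -0.9], [-2.4, -1.4], [2.8, -1.4], [-0.2, 1.0], [0.2, 0.9], [-0.0, 4.1]]
```

```bash
python3 to.py 44 -23 122 3.1416
```

```text
{'time': 2.575, 'joints': [0.421, 0.567, -0.76, 1.609, 0.421, 1.136, 1.125], 'ee_pos': [0.632, 0.038, 0.226], 'orientation': [-3.141, 0.0, 3.137], 'force': [-0.902, 0.991, 0.803], 'finger_gap': 0.991, 'grasp_force': 0.0}
cage now [ 44.9 -25.7 225.7]
delta [  0.9   2.8 103.7] turn [-0.001  0.     0.013]
```

Call:
arm_command(grip=[60, 60, 60, 60, 60], delta_pos=[[1, 3, 40], [1, 3, 80], [1, 3, 100], [1, 3, 104], [1, 3, 104]], turn=[[0, 0, 0.013], [0, 0, 0.013], [0, 0, 0.013], [0, 0, 0.013], [0, 0, 0.013]])

```text
time: 3.2
ee_pos: [0.6318, 0.0421, 0.1226]
orientation: [3.141, 0.002, 3.126]
force: [0.1, 0.2, 0.4]
finger_gap: 0.653
grasp_force: 0.0
```

Call:
arm_command(grip=[5, 5, 5, 5, 5], delta_pos=[[0, 0, 0], [0, 0, 0], [0, 0, 0], [0, 0, 0], [0, 0, 0]], turn=[[0, 0, 0], [0, 0, 0], [0, 0, 0], [0, 0, 0], [0, 0, 0]])

```text
time: 3.82
ee_pos: [0.631, 0.0415, 0.1216]
orientation: [-3.141, -0.0, 3.127]
force: [0.2, -1.3, 2.2]
finger_gap: 0.133
grasp_force: 1.4
```

```bash
python3 to.py 44 -23 122 3.1416
```

```text
{'time': 3.825, 'joints': [0.371, 0.675, -0.694, 1.693, 0.51, 0.962, 1.041], 'ee_pos': [0.631, 0.041, 0.122], 'orientation': [-3.141, -0.0, 3.127], 'force': [0.179, -1.257, 2.187], 'finger_gap': 0.133, 'grasp_force': 1.386}
cage now [ 43.9 -22.3 121.6]
delta [-0.1 -0.7 -0.4] turn [-0.001 -0.     0.002]
```

Call:
arm_command(grip=[5, 5, 5, 5, 5], delta_pos=[[0, 8, 0], [0, 18, 0], [0, 28, 0], [0, 38, 0], [0, 46, 0]], turn=[[0, 0, 0], [0, 0, 0], [0, 0, 0], [0, 0, 0], [0, 0, 0]])

```text
time: 4.45
ee_pos: [0.6322, 0.0888, 0.1216]
orientation: [3.141, 0.001, 3.127]
force: [3.2, -1.9, -0.5]
finger_gap: 0.131
grasp_force: 30.0
```

Call:
arm_command(grip=[5, 5, 5, 5, 5], delta_pos=[[0, 4, 0], [0, 8, 0], [0, 12, 0], [0, 16, 0], [0, 20, 0]], turn=[[0, 0, 0], [0, 0, 0], [0, 0, 0], [0, 0, 0], [0, 0, 0]])

```text
time: 5.08
ee_pos: [0.6325, 0.0996, 0.1215]
orientation: [-3.129, -0.002, 3.122]
force: [-0.3, -19.7, 7.2]
finger_gap: 0.126
grasp_force: 30.0
```

```bash
python3 to.py 44 50 122 3.1416
```

```text
{'time': 5.075, 'joints': [0.265, 0.687, -0.687, 1.67, 0.52, 0.98, 0.94], 'ee_pos': [0.633, 0.1, 0.122], 'orientation': [-3.129, -0.002, 3.122], 'force': [-0.278, -19.748, 7.209], 'finger_gap': 0.126, 'grasp_force': 30.001}
cage now [ 44.4  35.8 121.5]
delta [ 0.4 14.2 -0.6] turn [-0.013 -0.002 -0.002]
```

Call:
arm_command(grip=[5, 30, 60, 90, 90], delta_pos=[[0, -7, 0], [0, -7, 0], [0, -7, 0], [0, -7, 0], [0, -7, -30]], turn=[[0, 0, 0], [0, 0, 0], [0, 0, 0], [0, 0, 0], [0, 0, 0]])

```text
time: 5.7
ee_pos: [0.6299, 0.1011, 0.1495]
orientation: [-3.141, -0.006, 3.128]
force: [0.4, -0.2, -0.5]
finger_gap: 0.54
grasp_force: 0.0
```

```bash
python3 to.py 0 50 200 3.1416
```

```text
{'time': 5.7, 'joints': [0.287, 0.655, -0.714, 1.656, 0.485, 1.021, 0.971], 'ee_pos': [0.63, 0.101, 0.15], 'orientation': [-3.141, -0.006, 3.128], 'force': [0.425, -0.159, -0.46], 'finger_gap': 0.54, 'grasp_force': 0.0}
cage now [ 41.7  37.3 149.5]
delta [ 42.   12.9 -50.2] turn [-0.    -0.006  0.003]
```

Call:
arm_command(grip=[68, 68, 68, 68, 68], delta_pos=[[0, 0, -40], [20, 8, -75], [42, 13, -75], [42, 13, -75], [42, 13, -75]], turn=[[0, -0.006, 0.003], [0, -0.006, 0.003], [0, -0.006, 0.003], [0, -0.006, 0.003], [0, -0.006, 0.003]])

```text
time: 6.32
ee_pos: [0.5905, 0.114, 0.2261]
orientation: [-3.141, 0.006, 3.123]
force: [-0.4, -0.8, 0.1]
finger_gap: 0.743
grasp_force: 0.0
```

```bash
python3 - <<'E'
from h import *
w=cap('wrist')
cv2.imwrite('pics/w3.png',cv2.resize(w['pixels'][100:300,150:410],None,fx=3,fy=3,interpolation=cv2.INTER_CUBIC))
p=np.load('pose.npy')
for P in [(11,-74,134),(11,-26,134),(11,26,134),(11,74,134),(-66,-45,135)]:
    q=R.from_euler('z',p[2]).apply(np.array(P)/1e3)+[p[0],p[1],0]; print(P,((proj(w,q)[0]-[149.8,99.8])*3).round(0))
E
python3 to.py 0 50 118 3.1416
```

```text
(11, -74, 134) [-57. 390.]
(11, -26, 134) [116. 390.]
(11, 26, 134) [303. 390.]
(11, 74, 134) [476. 390.]
(-66, -45, 135) [ 14. 106.]
{'time': 6.375, 'joints': [0.329, 0.513, -0.781, 1.692, 0.401, 1.098, 0.979], 'ee_pos': [0.591, 0.114, 0.226], 'orientation': [-3.142, 0.005, 3.123], 'force': [0.176, 0.258, 0.338], 'finger_gap': 0.739, 'grasp_force': 0.0}
cage now [  2.3  49.5 226. ]
delta [  2.9   0.5 108. ] turn [-0.     0.005 -0.001]
```

View pics/w3.png

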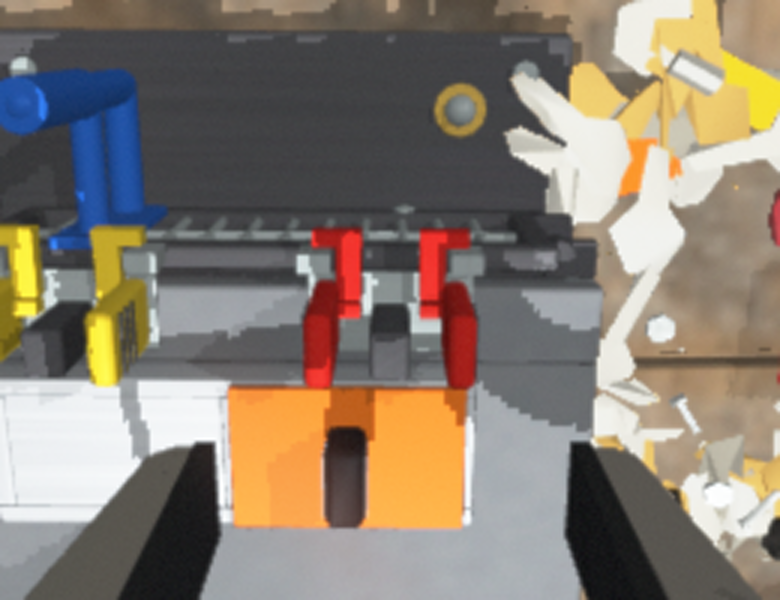

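The cover is at the right end of its frame, over the pins. The red tabs' outer edges are at crop (303,385) and (476,385), as predicted. Descending on red.

Call:
arm_command(grip=[68, 68, 68, 68, 68], delta_pos=[[2, 0, 40], [2, 0, 80], [2, 0, 104], [2, 0, 108], [2, 0, 108]], turn=[[0, 0.005, 0], [0, 0.005, 0], [0, 0.005, 0], [0, 0.005, 0], [0, 0.005, 0]])

```text
time: 7.0
ee_pos: [0.5893, 0.1147, 0.1187]
orientation: [3.141, 0.001, 3.123]
force: [0.9, -0.2, 0.6]
finger_gap: 0.737
grasp_force: 0.0
```

Call:
arm_command(grip=[28, 28, 28, 28, 28], delta_pos=[[0, 0, 0], [0, 0, 0], [0, 0, 0], [0, 0, 0], [0, 0, 0]], turn=[[0, 0, 0], [0, 0, 0], [0, 0, 0], [0, 0, 0], [0, 0, 0]])

```text
time: 7.62
ee_pos: [0.5894, 0.1134, 0.1196]
orientation: [-3.14, 0.002, 3.122]
force: [-1.0, -5.1, 8.5]
finger_gap: 0.337
grasp_force: 30.0
```

```bash
python3 to.py 0 50 118 3.1416
```

```text
{'time': 7.625, 'joints': [0.273, 0.632, -0.707, 1.778, 0.507, 0.92, 0.897], 'ee_pos': [0.589, 0.113, 0.12], 'orientation': [-3.14, 0.002, 3.122], 'force': [-0.999, -5.097, 8.52], 'finger_gap': 0.337, 'grasp_force': 30.045}
cage now [  1.1  48.9 119.6]
delta [1.1 1.1 1.6] turn [-0.002  0.002 -0.002]
```

Call:
arm_command(grip=[68, 68, 68, 68, 68], delta_pos=[[0, 0, 0], [0, 0, 0], [0, 0, 0], [0, 0, -40], [0, 0, -70]], turn=[[0, 0, 0], [0, 0, 0], [0, 0, 0], [0, 0, 0], [0, 0, 0]])

```text
time: 8.25
ee_pos: [0.5886, 0.1152, 0.1895]
orientation: [3.141, 0.001, 3.124]
force: [0.9, -0.7, -0.9]
finger_gap: 0.736
grasp_force: 0.0
```

Call:
arm_command(grip=[68, 68, 68, 68, 68], delta_pos=[[0, -40, 0], [0, -80, 0], [0, -100, 0], [0, -100, 0], [0, -100, 0]], turn=[[0, 0, 0], [0, 0, 0], [0, 0, 0], [0, 0, 0], [0, 0, 0]])

```text
time: 8.88
ee_pos: [0.5868, 0.0166, 0.1887]
orientation: [3.14, 0.001, 3.126]
force: [-0.4, -0.5, 0.2]
finger_gap: 0.74
grasp_force: 0.0
```

```bash
python3 to.py 0 -50 118 3.1416
```

```text
{'time': 8.875, 'joints': [0.486, 0.53, -0.761, 1.759, 0.42, 1.021, 1.124], 'ee_pos': [0.587, 0.017, 0.189], 'orientation': [3.14, 0.001, 3.126], 'force': [-0.356, -0.46, 0.237], 'finger_gap': 0.74, 'grasp_force': 0.0}
cage now [ 1.000e-01 -4.800e+01  1.887e+02]
delta [ 0.2 -2.1 70.6] turn [0.001 0.001 0.001]
```

Call:
arm_command(grip=[68, 68, 68, 68, 68], delta_pos=[[0, -1, 20], [0, -1, 50], [0, -1, 68], [0, -1, 71], [0, -1, 71]], turn=[[0, 0, 0], [0, 0, 0], [0, 0, 0], [0, 0, 0], [0, 0, 0]])

```text
time: 9.5
ee_pos: [0.5872, 0.0141, 0.1177]
orientation: [3.141, 0.001, 3.124]
force: [-0.3, -0.7, -0.6]
finger_gap: 0.743
grasp_force: 0.0
```

Call:
arm_command(grip=[28, 28, 28, 28, 28], delta_pos=[[0, 0, 0], [0, 0, 0], [0, 0, 0], [0, 0, 0], [0, 0, 0]], turn=[[0, 0, 0], [0, 0, 0], [0, 0, 0], [0, 0, 0], [0, 0, 0]])

```text
time: 10.12
ee_pos: [0.5874, 0.0133, 0.1185]
orientation: [-3.141, 0.002, 3.123]
force: [-1.8, -0.5, 6.4]
finger_gap: 0.336
grasp_force: 30.0
```

Call:
arm_command(grip=[68, 68, 68, 68, 68], delta_pos=[[0, 0, 0], [0, 0, 0], [0, 0, 0], [0, 0, -40], [0, 0, -70]], turn=[[0, 0, 0], [0, 0, 0], [0, 0, 0], [0, 0, 0], [0, 0, 0]])

```text
time: 10.75
ee_pos: [0.5869, 0.0139, 0.1885]
orientation: [3.141, 0.001, 3.124]
force: [1.0, 0.7, 0.7]
finger_gap: 0.742
grasp_force: 0.0
```

```bash
python3 to.py -66 -45 189 3.1416;python3 to.py -66 -45 114 3.1416
```

```text
{'time': 10.75, 'joints': [0.489, 0.53, -0.761, 1.759, 0.421, 1.021, 1.126], 'ee_pos': [0.587, 0.014, 0.189], 'orientation': [3.141, 0.001, 3.124], 'force': [1.025, 0.655, 0.703], 'finger_gap': 0.742, 'grasp_force': 0.0}
cage now [  0.3 -50.7 188.5]
delta [66.3  5.7 -0.5] turn [ 0.     0.001 -0.   ]
{'time': 10.75, 'joints': [0.489, 0.53, -0.761, 1.759, 0.421, 1.021, 1.126], 'ee_pos': [0.587, 0.014, 0.189], 'orientation': [3.141, 0.001, 3.124], 'force': [1.025, 0.655, 0.703], 'finger_gap': 0.742, 'grasp_force': 0.0}
cage now [  0.3 -50.7 188.5]
delta [66.4  5.6 74.5] turn [ 0.     0.001 -0.   ]
```

Call:
arm_command(grip=[60, 60, 60, 60, 60], delta_pos=[[33, 3, 0], [66, 6, 0], [66, 6, 30], [66, 6, 65], [66, 6, 75]], turn=[[0, 0, 0], [0, 0, 0], [0, 0, 0], [0, 0, 0], [0, 0, 0]])

```text
time: 11.38
ee_pos: [0.5197, 0.0206, 0.1108]
orientation: [3.142, -0.002, 3.124]
force: [-0.1, 0.4, -0.3]
finger_gap: 0.655
grasp_force: 0.0
```

Call:
arm_command(grip=[5, 5, 5, 5, 5], delta_pos=[[0, 0, 0], [0, 0, 0], [0, 0, 0], [0, 0, 0], [0, 0, 0]], turn=[[0, 0, 0], [0, 0, 0], [0, 0, 0], [0, 0, 0], [0, 0, 0]])

```text
time: 12.0
ee_pos: [0.5212, 0.0201, 0.1128]
orientation: [-3.14, 0.001, 3.123]
force: [-1.2, -2.5, 3.4]
finger_gap: 0.155
grasp_force: 30.0
```

```bash
cat > arc.py <<'E'
import sys; from h import *
p=np.load('pose.npy'); s=st(); Rt=R.from_euler('xyz',s['orientation']); y=p[2]
H=np.array([-16,105]); off=np.array([-50,-150.])
c=1e3*R.from_euler('z',-y).apply(s['ee_pos']-np.array([p[0],p[1],0])); d=c[:2]-H
th=-(np.arctan2(d[1],d[0])-np.arctan2(off[1],off[0])); th=(th+np.pi)%(2*np.pi)-np.pi
print('cage',c.round(1),'radius',np.hypot(*d).round(1),'theta',th.round(3))
for t in map(float,sys.argv[1:]):
    q=R.from_euler('z',-t).apply([*off,0])+[*H,114]
    P=R.from_euler('z',y).apply(q/1e3)+[p[0],p[1],0]
    G=R.from_euler('xyz',[np.pi,0,y+np.pi-t])
    print(t,(1e3*Rt.inv().apply(P-s['ee_pos'])).round(1),(Rt.inv()*G).as_rotvec().round(3))
E
python3 arc.py 0 .1 .2 .3 .4 .5 .6
```

```text
{'time': 12.0, 'joints': [0.48, 0.529, -0.731, 1.97, 0.481, 0.82, 1.031], 'ee_pos': [0.521, 0.02, 0.113], 'orientation': [-3.14, 0.001, 3.123], 'force': [-1.195, -2.501, 3.366], 'finger_gap': 0.155, 'grasp_force': 30.001}
cage [-65.6 -45.6 112.8] radius 158.5 theta -0.004
0.0 [ 0.4  0.6 -1.2] [-0.001  0.001 -0.001]
0.1 [15.2  6.3 -1.2] [-0.001  0.001  0.099]
0.2 [29.2 13.5 -1.2] [-0.001  0.001  0.199]
0.3 [42.5 22.  -1.3] [-0.001  0.001  0.299]
0.4 [54.9 31.8 -1.3] [-0.001  0.001  0.399]
0.5 [66.3 42.9 -1.3] [-0.001  0.001  0.499]
0.6 [76.4 54.9 -1.3] [-0.001  0.002  0.599]
```

Post gripped (14.3 mm). Swinging along the arc.

Call:
arm_command(grip=[5, 5, 5, 5, 5], delta_pos=[[15, 6, 0], [29, 13, 0], [42, 22, 0], [55, 32, 0], [66, 43, 0]], turn=[[0, 0, 0.1], [0, 0, 0.2], [0, 0, 0.3], [0, 0, 0.4], [0, 0, 0.5]])

```text
time: 12.62
ee_pos: [0.456, 0.065, 0.1128]
orientation: [3.14, 0.002, 2.62]
force: [2.2, 0.1, -0.5]
finger_gap: 0.159
grasp_force: 30.0
```

```bash
python3 arc.py .5 .6 .7 .8 .9 1.0
```

```text
{'time': 12.625, 'joints': [0.341, 0.408, -0.654, 2.113, 0.371, 0.731, 0.496], 'ee_pos': [0.456, 0.065, 0.113], 'orientation': [3.14, 0.002, 2.62], 'force': [2.209, 0.111, -0.516], 'finger_gap': 0.159, 'grasp_force': 29.999}
cage [-131.5   -1.8  112.8] radius 157.2 theta 0.503
0.5 [-0.1 -1.  -1.2] [ 0.001  0.002 -0.004]
0.6 [14.6  4.7 -1.2] [0.001 0.002 0.096]
0.7 [28.7 11.8 -1.2] [0.001 0.002 0.196]
0.8 [42.  20.3 -1.2] [0.001 0.002 0.296]
0.9 [54.5 30.1 -1.3] [0.002 0.002 0.396]
1.0 [65.8 41.1 -1.3] [0.002 0.002 0.496]
```

Call:
arm_command(grip=[5, 5, 5, 5, 5], delta_pos=[[15, 5, 0], [29, 12, 0], [42, 21, 0], [55, 30, 0], [66, 41, 0]], turn=[[0, 0, 0.1], [0, 0, 0.2], [0, 0, 0.3], [0, 0, 0.4], [0, 0, 0.5]])

```text
time: 13.25
ee_pos: [0.4214, 0.1334, 0.1129]
orientation: [3.136, 0.002, 2.12]
force: [9.2, -0.6, -7.2]
finger_gap: 0.157
grasp_force: 30.0
```

```bash
python3 arc.py 1 1.1 1.2 1.3 1.4 1.5 1.6 1.7
```

```text
{'time': 13.25, 'joints': [0.11, 0.355, -0.567, 2.161, 0.299, 0.694, -0.111], 'ee_pos': [0.421, 0.133, 0.113], 'orientation': [3.136, 0.002, 2.12], 'force': [9.241, -0.573, -7.224], 'finger_gap': 0.157, 'grasp_force': 30.008}
cage [-167.3   66.   112.9] radius 156.3 theta 0.997
1.0 [ 1.1 -1.6 -1.1] [ 0.006  0.002 -0.005]
1.1 [15.8  4.1 -1.1] [0.006 0.002 0.095]
1.2 [29.9 11.2 -1.1] [0.006 0.002 0.195]
1.3 [43.3 19.7 -1.1] [0.006 0.001 0.295]
1.4 [55.7 29.5 -1. ] [0.006 0.001 0.395]
1.5 [67.  40.4 -1. ] [0.006 0.001 0.495]
1.6 [77.3 52.5 -1. ] [0.006 0.    0.595]
1.7 [86.2 65.5 -0.9] [0.006 0.    0.695]
```

Call:
arm_command(grip=[5, 5, 5, 5, 5], delta_pos=[[15, 5, 0], [29, 12, 0], [42, 21, 0], [55, 31, 0], [66, 42, 0]], turn=[[0, 0, 0.1], [0, 0, 0.2], [0, 0, 0.3], [0, 0, 0.4], [0, 0, 0.5]])

```text
time: 13.88
ee_pos: [0.423, 0.2109, 0.1128]
orientation: [3.136, 0.0, 1.619]
force: [9.9, -4.4, -5.5]
finger_gap: 0.153
grasp_force: 30.0
```

```bash
python3 arc.py 1.5 1.6 1.65 1.7 1.75 1.8
```

```text
{'time': 13.875, 'joints': [-0.144, 0.382, -0.46, 2.098, 0.262, 0.711, -0.725], 'ee_pos': [0.423, 0.211, 0.113], 'orientation': [3.136, 0.0, 1.619], 'force': [9.859, -4.439, -5.538], 'finger_gap': 0.153, 'grasp_force': 30.012}
cage [-167.   143.5  112.8] radius 155.8 theta 1.499
1.5 [ 0.9 -2.1 -1.2] [ 0.006  0.    -0.005]
1.6 [15.6  3.5 -1.2] [ 0.006 -0.     0.095]
1.65 [22.8  6.9 -1.1] [ 0.006 -0.     0.145]
1.7 [29.7 10.6 -1.1] [ 0.006 -0.     0.195]
1.75 [36.5 14.7 -1.1] [ 0.006 -0.     0.245]
1.8 [43.1 19.1 -1.1] [ 0.006 -0.001  0.295]
```

Call:
arm_command(grip=[5, 5, 5, 5, 5], delta_pos=[[15, 6, 0], [29, 13, 0], [36, 17, 0], [36, 17, 0], [36, 17, 0]], turn=[[0, 0, 0.1], [0, 0, 0.2], [0, 0, 0.25], [0, 0, 0.25], [0, 0, 0.25]])

```text
time: 14.5
ee_pos: [0.4377, 0.2464, 0.1128]
orientation: [3.137, 0.001, 1.372]
force: [7.5, -5.1, 0.4]
finger_gap: 0.158
grasp_force: 30.0
```

```bash
python3 arc.py; python3 - <<'E'
from h import *
c=cap('scene')
cv2.imwrite('pics/s9.png',cv2.resize(c['pixels'][120:320,180:440],None,fx=3,fy=3,interpolation=cv2.INTER_CUBIC))
E
```

```text
{'time': 14.5, 'joints': [-0.25, 0.416, -0.399, 2.032, 0.242, 0.735, -0.998], 'ee_pos': [0.438, 0.246, 0.113], 'orientation': [3.137, 0.001, 1.372], 'force': [7.505, -5.069, 0.448], 'finger_gap': 0.158, 'grasp_force': 30.015}
cage [-152.9  179.3  112.8] radius 155.7 theta 1.746
```

View pics/s9.png

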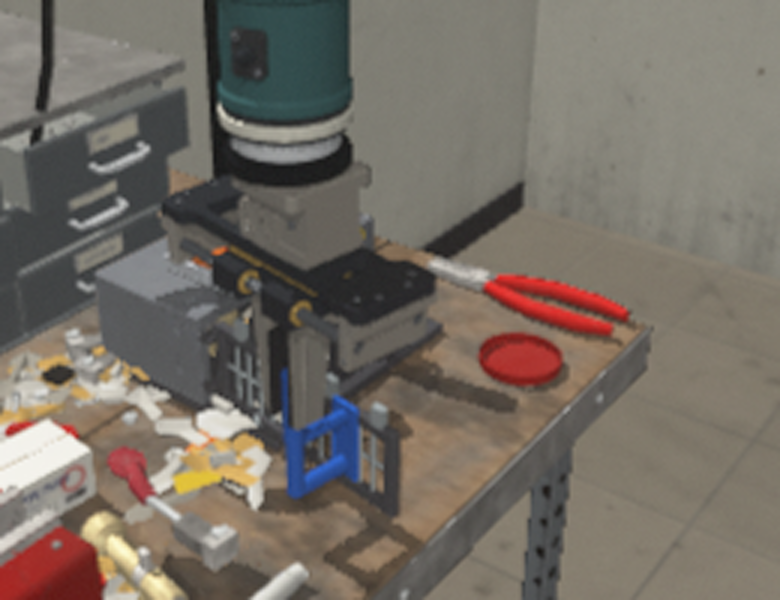

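The gate stands wide open, free end at crop (395,490), with the post between the fingers. The pliers and red lid lie where they were.

```bash
python3 -c "
from bench import manip
print(manip.hand_in())"
```

```text
the job is handed in; nothing more can be done
None
```

I slid the cover shut to its stop, pinched the red catch and then the yellow fully in, and swung the gate open to about 1.75 rad (square is 1.57). I handed the job in at about 14.5 s with the arm still holding the handle; the hand-in gave no verdict.

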